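# Hang up the measuring cup, then close the herb mill to pulse and hold it

## Robot

A 6-joint arm with a two-finger parallel gripper is mounted at the origin on the work surface. World frame = base frame: x ahead of the robot, y to its left, z up, the work surface at z = 0. Lengths are in m, angles in rad, forces in N, time in s.
With the tool pointing down it reaches from about 0.35 to 0.925 m from the base axis. Payload 6.4 kg.
Tool frame: the origin (TCP) lies on the centre line of the jaws, within the pads' length; the fingertips stand 22 mm ahead of it and the grasp point (between the pads) lies 3 mm ahead of it; z points along the fingers, y is the direction in which the jaws open and shut (so a half turn about z gives the same grasp; the last joint's range is limited). The gripper opens to 94 mm and grips with 3 to 60 N. Pads are 16 mm wide; open, the fingers measure 119 mm over their backs; the gripper's body (75 mm by 177 mm) begins 78 mm behind the grasp point.
Start: joints at [-0.174, 0.245, 1.558, -0, 1.339, -0.174], TCP at [0.65, 0, 0.227] pointing down, gripper open.
Joint ranges: [-3.13, 3.13], [-1.02, 2.26], [0.13, 2.54], [-0.95, 4.09], [0.21, 2.88], [-2.74, 2.74]. Speed limits (rad/s): [2.57, 2.57, 3.14, 3.14, 3.14, 3.14].

## Interface

Orientations are given as a unit quaternion [w, x, y, z].
In Python, from rig import observe, camera, camera_info, close_job, recognise gives the robot as it stands. The module is installed in compiled form; this text tells all that it offers.
- The arm moves only by the shell command python3 -m inch 'ROWS' [FORCE]. ROWS is JSON, a list of rows, each an object of numbers: "grip": the opening, from 0 (shut) to 1 (fully open); "dx", "dy", "dz": the shift along the tool's x, y, z in m; "roll": the turn about the tool's z in degrees. A call has 1 to 12 rows; each row is the pose to reach, as a shift and turn from the pose measured when the call began, along the tool's axes at that moment; what a row does not reach only later rows make up. A row lasts 1/8 s, in which the tool goes at most 62.5 mm and 10.7 degrees, less where a joint would pass 70% of its speed; a pose out of reach is approached as far as the arm can. A call with a gripper value outside its range is refused whole. The fingers move at their own pace and stop on an object; FORCE is the grip in N (left out, the last holds). Time passes only in rows, so rows that repeat a pose let the fingers close. It gives the time, the measured TCP pose, the force and the opening at its end, in the units of the state.
- observe(): the state, without advancing time (a new reading comes with each control period).
- camera(name): name is "scene" or "side" or "wrist"; returns the picture (384x512x3 uint8, blue, green, red); there is no depth.
- camera_info(name): a dict with "fov_y" (degrees; the focal length in pixels is half the picture's height over the tangent of half this angle, whatever the lens; pixels are square), "cx", "cy" (the principal point, pixels), "R" (3x3) and "t" (3): a world point X has camera coordinates R X + t; the wrist camera has in their place "tool_from_camera" (4x4, takes a point from camera to tool coordinates, whose origin is the TCP and whose axes are the flange's). Camera axes: x right, y down, z forward; pixel columns grow to the right and rows downward; lengths in m; the calibration is good to about 2 mm. The wrist camera is an equidistant fisheye: a pixel r from the principal point sees the ray r / f radians off the axis. A picture is of the moment at which its call begins: read the wrist's pose just before it. camera_info takes no time and is no camera call.
- close_job(): hands the job in, once; it reports no verdict.
Trained networks look in the newest picture that a camera, given by its name, has taken for a name from the list of things; names that differ only in an ending like _2 or _b are one class to them, and where a whole thing is asked for, a point or a joint stands for the part that bears it (a point fixed in the world has none). Each returns a list of dicts, best first, with "confidence" (0 to 1); they miss things now and then, are a little off and sometimes report something else, mostly with a low value. They report only what shows in the picture. A call takes as long as a camera call. They do not tell look-alikes from the thing itself.
- recognise(target, camera): "centre" ([column, row] in pixels, amid what is visible of it).
The state is a dict: "t": time; "joints": joint angles; "joint_vel": joint speeds; "joint_efforts": joint torques, N m; "ee_pos": TCP position; "tcp_rot": TCP orientation; "ft_force": force on the tool from outside, world axes, zero at the start; "wrist_torque": the same for the moment, N m; "finger_gap": finger opening in m.
Only numpy, scipy, OpenCV 4.12 (cv2) and the standard library are available. Lean on these libraries where they do the work, as an engineer would, in place of code of your own. Each camera call takes 0.05 s, during which the arm holds its last target. There are 200 camera calls.

## Task

The measuring cup has been left standing in the mouth of the herb mill: lift it out, hang it by its arched handle on the hook of the stand and let go of it. Then set the mill's lid into the mouth, lugs down through the slots, and turn it clockwise to the pulse position, halfway (45 degrees) to the lock, without ever turning it on into the lock catch; the lid springs back if let go, so finish while still gripping it and holding it there. Leave the other things on the counter where they are.

Things in the scene. Friction and masses are not known exactly. Their poses are not given: they have to be found in the camera images.
- mill: Fixed herb mill: round white base 132 mm across, 70 mm high, then a steel collar 88 mm across up to 120 mm. Origin: centre of its underside, z up. Two slots 19 mm wide in its mouth lie on its +x and -x axis. Small ribs on the collar's outside: at the slots, at pulse (45 degrees clockwise from above, over a dark upright bar) and at the lock (90 degrees).
- mill_mouth (a point): Centre of the mill's open mouth, level with the rim, 120 mm above the counter. Mouth 58 mm across, floor 50 mm below the rim. The rim's lip is 6 mm thick; the two slots through it reach out to radius 36 mm.
- drive (a joint): Turn of the sprung ring in the mouth (rad), clockwise from above: 0 at rest, notches under the slots; pulse 0.74 (lid at 45 degrees, less the play, to ring at 45); lock catch bites from 1.0, snaps in near 1.55. The lid's lugs drop into its 18 mm notches, so it follows the lid after about 0.1 rad of play; a spring (0.036 N m at rest, 0.125 at pulse) turns ring and lid back when let go.
- lid: Loose steel lid, about 140 g, right way up on the counter. Origin: centre of its underside, z up. Plug 51 mm across, 16 mm tall; disc 84 mm across on it (16-22 mm). At its foot two lugs 12 mm wide, 7 tall, to radius 32 mm on its +x and -x axis, under nibs on the disc. Black bar grip along x: 60 mm long, 18 wide, 22-56 mm high. Either way round fits; seated, origin 104 mm above the mill's.
- cup: Loose metal cup, about 100 g, 48 mm across, 50 tall, in the mill's mouth. Origin: centre of its underside, z up. A stiff 5 mm wire arch stands over it in its y-z plane, 52 mm wide, underside of its peak at 103.5 mm; the hook passes under the peak along the cup's x, either way. On the peak a wooden grip, 18 mm (x) by 22 (y), 104-148 mm high.
- stand: Fixed hook stand: wooden foot 100 mm across, 12 mm thick, a 12 mm steel post and one 8 mm thick steel hook reaching from the post along the stand's -x axis. Origin: centre of the foot's underside, z up. Nothing on it rises above 179 mm.
- hook_seat (a point): Top of the hook bar at its lowest point, where a handle comes to rest: 45 mm from the post's axis towards the stand's -x, 167 mm above the counter. Its axes are the stand's.
- hook_tip (a point): Top of the hook's upturned tip, 90 mm from the post's axis towards -x, 179 mm above the counter: 12 mm above the seat.
- tin: Bystander: steel tin, 40 mm across, 55 mm tall; origin under its centre.
- weight: Bystander: brass weight, 36 mm across, 42 mm tall; origin under its centre.
- jar: Bystander: clear glass jar, 72 mm across, 100 mm tall; origin under its centre.
- jar2: Bystander: amber glass jar, 64 mm across, 85 mm tall; origin under its centre.
- brush: Bystander: hand brush lying between robot and mill.
- spoon: Bystander: wooden spoon lying between robot and mill.
- bowl: Bystander: white bowl, 84 mm across, 40 mm tall; origin under its centre.
Mind the look-alikes: they are no part of the job. There is more than one size of the mill; the job needs the smaller.

How it is judged:
By the outcome, as a careful person would: the job done as asked, in the order asked, and still so for the second after the job is handed in, while the arm keeps its last pose, push and grip.
It also fails if it takes over 67 s, if anything falls off the work surface, if the arm or the gripper's body presses on something with over 40 N, if the wrist force passes 120 N, or if a joint passes its speed limit or range.

## Working session

There is one attempt and no reset: what is moved stays moved. The work goes in short steps, Python scripts to look and compute and a shell command to move; the robot and the scene stay as the last step left them, time stands still between calls to the robot, and variables do not carry over. Pictures are saved under pics/ and viewed, about 8 in all and at most 12, crops included, and the job is handed in when it is done.

```bash
mkdir -p pics; cat > h.py <<'E'
import numpy as np, cv2
from rig import observe, camera, camera_info, recognise
from scipy.spatial.transform import Rotation as Rn
def R_tool(o): 
    q=o['tcp_rot']; return Rn.from_quat([q[1],q[2],q[3],q[0]]).as_matrix()
def ray(name,px,o=None):
    i=camera_info(name); f=192/np.tan(np.radians(i['fov_y']/2))
    d=np.array([px[0]-i['cx'],px[1]-i['cy']])
    if name!='wrist':
        v=np.array([d[0]/f,d[1]/f,1]); R=np.array(i['R']); t=np.array(i['t'])
        return -R.T@t, R.T@v/np.linalg.norm(v)
    r=np.hypot(*d); a=r/f; u=d/max(r,1e-9)
    v=np.array([*(u*np.sin(a)),np.cos(a)]); T=np.array(i['tool_from_camera']); R=R_tool(o)
    return R@T[:3,3]+np.array(o['ee_pos']), R@T[:3,:3]@v
def atz(name,px,z,o=None):
    c,d=ray(name,px,o); return c+d*(z-c[2])/d[2]
def proj(name,X,o=None):
    i=camera_info(name); f=192/np.tan(np.radians(i['fov_y']/2)); X=np.asarray(X,float)
    if name!='wrist':
        p=np.array(i['R'])@X+np.array(i['t']); return np.array([i['cx']+f*p[0]/p[2],i['cy']+f*p[1]/p[2]])
    T=np.array(i['tool_from_camera']); R=R_tool(o)
    p=T[:3,:3].T@(R.T@(X-np.array(o['ee_pos']))-T[:3,3]); a=np.arctan2(np.hypot(p[0],p[1]),p[2]); h=np.hypot(p[0],p[1])
    return np.array([i['cx'],i['cy']])+f*a*p[:2]/h
E
python3 - <<'E'
from h import *
o=observe(); print(o)
for n in ['scene','side','wrist']:
    cv2.imwrite(f'pics/a_{n}.png',camera(n)); i=camera_info(n); print(n,i)
    for t in ['mill','lid','cup','stand']:
        for r in recognise(t,n): print(n,t,np.round(r['centre']),round(r['confidence'],2))
E
```

```text
{'t': 0.0, 'joints': array([-1.74118444e-01,  2.45826395e-01,  1.55898938e+00, -2.49828996e-05,
        1.33865822e+00, -1.74084735e-01]), 'joint_vel': array([-0.00046818,  0.00168568,  0.00066647, -0.00019437, -0.00033363,
        0.00125051]), 'joint_efforts': array([ 8.38778797e-04, -4.15839279e+01, -3.14599335e+01,  6.84806099e-02,
        3.33599187e-02, -1.41738678e-04]), 'ee_pos': array([6.49455347e-01, 8.33563767e-05, 2.26350670e-01]), 'tcp_rot': array([-7.63341643e-04,  7.07116346e-01,  7.07096590e-01, -5.49829796e-04]), 'ft_force': array([-0.60545216, -0.37725048, -0.95543116]), 'wrist_torque': array([-0.05629119, -0.00466424,  0.01144543]), 'finger_gap': 0.09356496481571723}
scene {'fov_y': 46.41927976442682, 'cx': 252.18388092956138, 'cy': 195.57827027080165, 'R': array([[ 0.79316674,  0.60892364, -0.00992614],
       [ 0.31636367, -0.42590413, -0.84765541],
       [-0.520385  ,  0.66919181, -0.53045431]]), 't': array([-0.37766583, -0.07444103,  1.54103577])}
scene mill [213. 282.] 0.94
scene mill [120. 223.] 0.6
scene lid [344. 186.] 0.9
scene cup [214. 244.] 0.81
scene 
[... 388 characters left out ...]
 0.36
side lid [266. 127.] 0.53
side lid [277. 253.] 0.35
side cup [287. 277.] 0.69
side stand [266. 212.] 0.55
side stand [279. 253.] 0.29
wrist {'fov_y': 65.70646984690485, 'cx': 256.6223678821994, 'cy': 190.85616112061598, 'tool_from_camera': array([[-5.07877616e-04, -9.71812679e-01, -2.35753810e-01,
         6.75020314e-02],
       [ 9.99999844e-01, -4.38313653e-04, -3.47475919e-04,
         5.31328710e-04],
       [ 2.34347390e-04, -2.35753950e-01,  9.71812750e-01,
        -1.56814225e-01],
       [ 0.00000000e+00,  0.00000000e+00,  0.00000000e+00,
         1.00000000e+00]])}
wrist mill [183. 192.] 0.69
wrist mill [215. 327.] 0.59
wrist mill [ 48. 224.] 0.17
wrist stand [183. 186.] 0.75
```

View pics/a_scene.png

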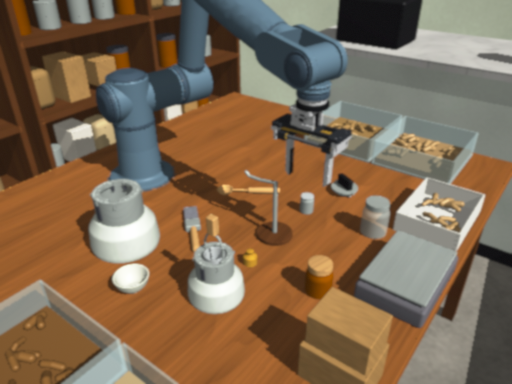

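View pics/a_wrist.png

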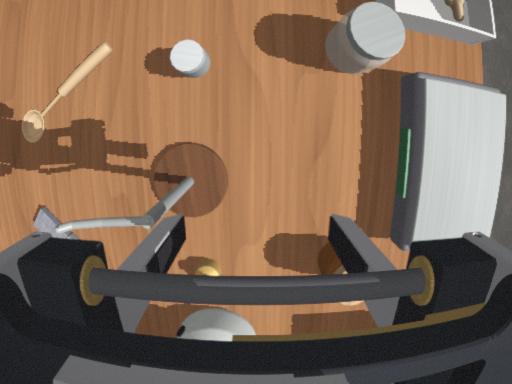

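View pics/a_side.png

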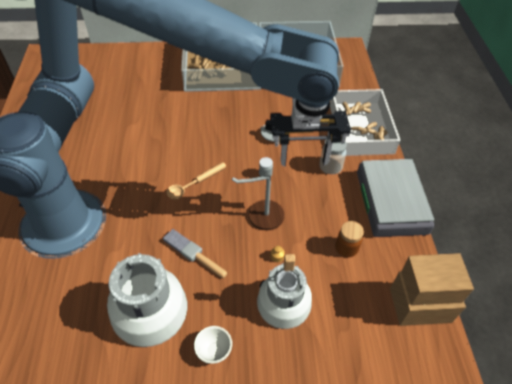

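```bash
cat > tri.py <<'E'
from h import *
def tri(a,b):
    (c1,d1),(c2,d2)=a,b
    s=np.linalg.lstsq(np.c_[d1,-d2],c2-c1,rcond=None)[0]
    p,q=c1+s[0]*d1,c2+s[1]*d2
    return np.round((p+q)/2,4),round(float(np.linalg.norm(p-q)),4)
E
python3 - <<'E'
from tri import *
P={'griptop':((212,218),(290,256)),'stand foot':((274,233),(266,214)),'lid':((344,186),(267,134)),'hooktip':((247,173),(236,180)),'posttop':((276,182),(266,160)),'cupgrip':((212,226),(290,262))}
for k,(a,b) in P.items(): print(k,tri(ray('scene',a),ray('side',b)))
print('foot',atz('scene',(274,233),.012),atz('side',(266,214),.012))
print('mouth',atz('scene',(215,257),.12),atz('side',(288,281),.12))
print('lid',atz('scene',(344,188),.019),atz('side',(267,134),.019))
print('bigm',atz('scene',(119,195),.17),atz('side',(140,280),.17))
E
python3 - <<'E'
from h import *
import cv2
a=cv2.imread('pics/a_scene.png')[165:315,170:370]; b=cv2.imread('pics/a_side.png')[120:330,220:360]
a=cv2.resize(a,None,fx=2,fy=2.8,interpolation=3); a=cv2.resize(cv2.imread('pics/a_scene.png')[165:315,180:370],(570,450),interpolation=3)
cv2.imwrite('pics/crop.png',a)
E
```

```text
griptop (array([ 0.5844, -0.2716,  0.2143]), 0.0076)
stand foot (array([ 0.5607, -0.0074,  0.0051]), 0.0057)
lid (array([ 0.5931,  0.3289, -0.0007]), 0.0136)
hooktip (array([ 0.4793, -0.021 ,  0.1741]), 0.0048)
posttop (array([0.5532, 0.028 , 0.1649]), 0.0407)
cupgrip (array([ 0.5855, -0.2749,  0.1956]), 0.0069)
foot [ 0.56621904 -0.01892043  0.012     ] [ 0.56120662 -0.00912499  0.012     ]
mouth [ 0.5950439  -0.28605878  0.12      ] [ 0.58724746 -0.27625004  0.12      ]
lid [0.61235581 0.29837198 0.019     ] [0.58760734 0.29981001 0.019     ]
bigm [ 0.2904154  -0.29405947  0.17      ] [ 0.26633724 -0.28286921  0.17      ]
```

```bash
python3 -m inch '[{"grip":1,"dx":-0.2,"dy":-0.06,"dz":-0.11},{"grip":1,"dx":-0.35,"dy":-0.06,"dz":-0.11},{"grip":1,"dx":-0.35,"dy":-0.06,"dz":-0.11},{"grip":1,"dx":-0.35,"dy":-0.06,"dz":-0.11},{"grip":1,"dx":-0.35,"dy":-0.06,"dz":-0.11},{"grip":1,"dx":-0.35,"dy":-0.06,"dz":-0.11},{"grip":1,"dx":-0.35,"dy":-0.06,"dz":-0.11},{"grip":1,"dx":-0.35,"dy":-0.06,"dz":-0.11}]'
python3 - <<'E'
from h import *
o=observe(); im=camera('wrist'); np.save('o1.npy',o,allow_pickle=True)
cv2.imwrite('pics/b.png',im); cv2.imwrite('pics/b2.png',cv2.resize(im,(800,600),interpolation=3))
print(o['t'],o['ee_pos'],o['joints'])
for t in ['mill','cup']:
    for r in recognise(t,'wrist'): print(t,np.round(r['centre']),round(r['confidence'],2))
E
```

```text
0.75 [ 6.50017657e-01 -1.40755406e-05  2.27474401e-01] [-1.74139035e-01  2.45070130e-01  1.55779995e+00  3.33081180e-05
  1.33868391e+00 -1.74114623e-01]
mill [214. 327.] 0.84
cup [216. 325.] 0.36invalid input
```

View pics/b2.png

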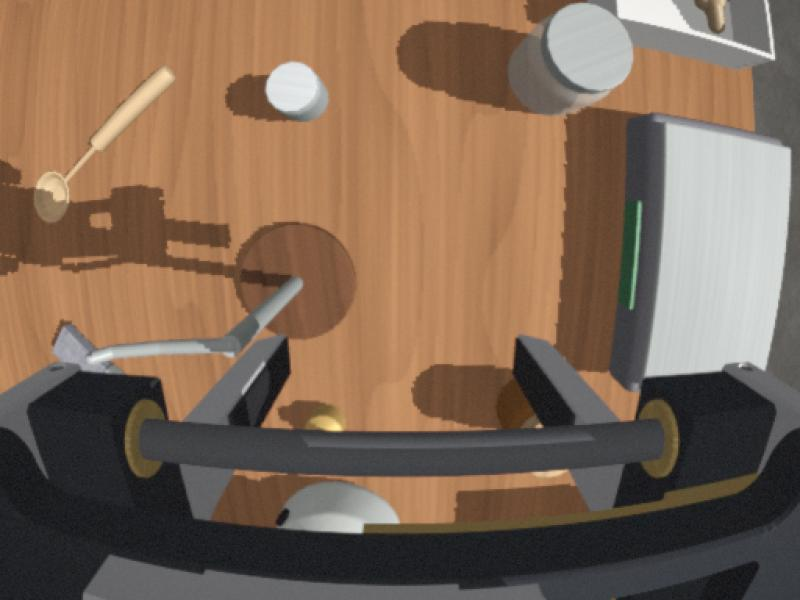

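```bash
python3 -m inch '[{"grip":1.0,"dx":-0.1,"dy":-0.02,"dz":-0.05,"roll":0}]'; python3 -m inch '[{"grip":0.95,"dx":-0.06,"dy":-0.01,"dz":-0.02,"roll":0}]'
```

```text
t: 1.02
ee_pos: [0.6379, -0.0528, 0.2525]
tcp_rot: [-0.002, 0.705, 0.709, -0.001]
ft_force: [0.6, -0.7, 0.1]
finger_gap: 0.0937
t: 1.15
ee_pos: [0.6283, -0.1136, 0.2738]
tcp_rot: [-0.002, 0.705, 0.71, -0.001]
ft_force: [1.4, 0.2, -0.7]
finger_gap: 0.0901
```

```bash
python3 -m inch '[{"grip":1,"dx":-0.06,"dy":-0.01,"dz":-0.04,"roll":0},{"grip":1,"dx":-0.12,"dy":-0.02,"dz":-0.06,"roll":0},{"grip":1,"dx":-0.18,"dy":-0.03,"dz":-0.06,"roll":0},{"grip":1,"dx":-0.24,"dy":-0.038,"dz":-0.06,"roll":0},{"grip":1,"dx":-0.245,"dy":-0.038,"dz":-0.06,"roll":0},{"grip":1,"dx":-0.245,"dy":-0.038,"dz":-0.06,"roll":0}]' && 
python3 - <<'E'
from h import *
o=observe(); im=camera('wrist'); np.save('o1.npy',o,allow_pickle=True)
cv2.imwrite('pics/b.png',im); cv2.imwrite('pics/b2.png',cv2.resize(im,(800,600),interpolation=3))
print(o['t'],o['ee_pos'],o['joints'])
for t in ['mill','cup']:
    for r in recognise(t,'wrist'): print(t,np.round(r['centre']),round(r['confidence'],2))
E
```

```text
t: 1.9
ee_pos: [0.5921, -0.3592, 0.3331]
tcp_rot: [-0.002, 0.705, 0.709, -0.001]
ft_force: [-0.4, 0.9, -0.6]
finger_gap: 0.0941
1.9 [ 0.59212574 -0.35918855  0.33310633] [-7.08188127e-01  2.85671716e-01  1.31850816e+00 -1.02882239e-03
  1.54203430e+00 -7.14306100e-01]
mill [ 57. 120.] 0.97
mill [250. 127.] 0.88
cup [250. 106.] 0.7
```

View pics/b2.png

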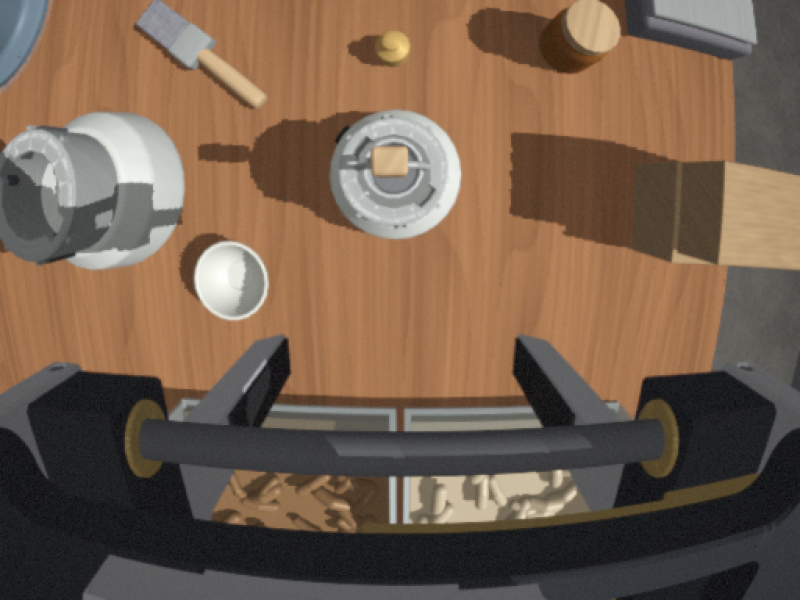

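```bash
python3 - <<'E'
from h import *
o=np.load('o1.npy',allow_pickle=True).item(); im=cv2.imread('pics/b.png')
cv2.imwrite('pics/c.png',cv2.resize(im[65:157,205:301],(624,598),interpolation=cv2.INTER_CUBIC))
s=1.5625
def W(px,z): return np.round(atz('wrist',np.array(px)/s,z,o),4)
print('griptop',W((390,160),.218)); 
print('grip corners',[W(p,.218) for p in ((373,147),(408,147),(408,174),(373,174))])
print('mill base', [W(p,.07) for p in ((331,175),(461,175),(396,110),(396,239))])
oo=observe(); 
# stand from first wrist picture
o0=dict(tcp_rot=[-7.6e-4,.707116,.707097,-5.5e-4],ee_pos=[.64999,0,.2274])
for n,p,z in (('tip',(95,357),.179),('seat',(232,343),.167),('post',(298,280),.012),('foot',(296,280),.012)): print(n,np.round(atz('wrist',np.array(p)/s,z,o0),4))
E
```

```text
griptop [ 0.5853 -0.2752  0.218 ]
grip corners [array([ 0.5754, -0.2675,  0.218 ]), array([ 0.5956, -0.2675,  0.218 ]), array([ 0.5957, -0.2834,  0.218 ]), array([ 0.5754, -0.2834,  0.218 ])]
mill base [array([ 0.5279, -0.2792,  0.07  ]), array([ 0.6449, -0.2787,  0.07  ]), array([ 0.5862, -0.2202,  0.07  ]), array([ 0.5868, -0.3377,  0.07  ])]
tip [ 0.4793 -0.0161  0.179 ]
seat [ 0.5627 -0.0091  0.167 ]
post [ 0.5644 -0.0072  0.012 ]
foot [ 0.5627 -0.0071  0.012 ]
```

View pics/c.png

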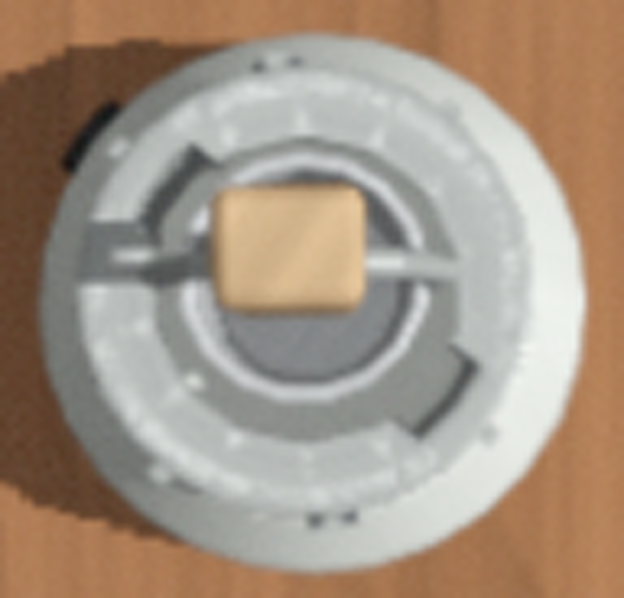

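```bash
cat >> h.py <<'E'
def delta(T,o=None):
    o=o or observe(); return np.round(R_tool(o).T@(np.array(T)-o['ee_pos']),4)
def yaw(o): # world angle of tool y (jaw line), deg
    v=R_tool(o)[:,1]; return np.degrees(np.arctan2(v[1],v[0]))
E
python3 - <<'E'
from h import *
o=np.load('o1.npy',allow_pickle=True).item()
print(yaw(o),R_tool(o)[:,2],delta([.5853,-.2752,.204],o))
def C(p): return (205+p[0]/6.5,65+p[1]/6.5)
def ang(a,b,z):
    A,B=[atz('wrist',C(p),z,o)[:2] for p in (a,b)]; d=B-A; return np.round(np.degrees(np.arctan2(d[1],d[0])),1),np.round((A+B)/2,4)
print('slots',ang((178,178),(447,397),.12),'ribs',ang((115,148),(490,435),.115),'lock',ang((160,475),(450,105),.115),'pulse',ang((275,65),(335,520),.115),'wire',ang((115,255),(455,268),.15))
E
```

```text
0.3526339733727428 [-0.00417914  0.00222498 -0.99998879] [ 0.0837 -0.0058  0.1293]
slots (np.float64(-39.3), array([ 0.5869, -0.2775])) ribs (np.float64(-37.6), array([ 0.5849, -0.2779])) lock (np.float64(52.5), array([ 0.5851, -0.2777])) pulse (np.float64(-82.3), array([ 0.5853, -0.2783])) wire (np.float64(-2.2), array([ 0.5824, -0.274 ]))
```

```bash
python3 -m inch '[{"grip":1,"dx":0.06,"dy":-0.004,"dz":0.02,"roll":2},{"grip":1,"dx":0.0837,"dy":-0.0058,"dz":0.06,"roll":2.5},{"grip":1,"dx":0.0837,"dy":-0.0058,"dz":0.1,"roll":2.5},{"grip":0.6,"dx":0.0837,"dy":-0.0058,"dz":0.129,"roll":2.5},{"grip":0.4,"dx":0.0837,"dy":-0.0058,"dz":0.129,"roll":2.5},{"grip":0.1,"dx":0.0837,"dy":-0.0058,"dz":0.129,"roll":2.5},{"grip":0.1,"dx":0.0837,"dy":-0.0058,"dz":0.129,"roll":2.5},{"grip":0,"dx":0.0837,"dy":-0.0058,"dz":0.129,"roll":2.5},{"grip":0,"dx":0.0837,"dy":-0.0058,"dz":0.129,"roll":2.5}]' 25
```

```text
t: 3.18
ee_pos: [0.586, -0.2736, 0.2055]
tcp_rot: [-0.001, 0.719, 0.695, -0.001]
ft_force: [0.6, 0.4, 0.3]
finger_gap: 0.0376
```

```bash
python3 -c "
from h import *
o=observe();print(yaw(o),o['finger_gap'],o['joints'],o['ee_pos'])"
```

```text
-1.9755106801551257 0.0375721466046898 [-6.11453911e-01  2.58305116e-01  1.58311906e+00 -7.65416452e-04
  1.30314478e+00 -5.76769763e-01] [ 0.58600505 -0.27355616  0.20548753]
```

```bash
python3 -m inch '[{"grip":0,"dx":0,"dy":0,"dz":0.001,"roll":0},{"grip":0,"dx":0,"dy":0,"dz":0.001,"roll":0},{"grip":0,"dx":0,"dy":0,"dz":0.001,"roll":0},{"grip":0,"dx":0,"dy":0,"dz":0.001,"roll":0}]' 25; python3 -m inch '[{"grip":0,"dx":0,"dy":0,"dz":-0.03,"roll":0},{"grip":0,"dx":0,"dy":0,"dz":-0.075,"roll":0},{"grip":0,"dx":0,"dy":0,"dz":-0.075,"roll":0}]' 25
```

```text
t: 3.68
ee_pos: [0.5859, -0.2735, 0.2043]
tcp_rot: [-0.002, 0.719, 0.695, -0.001]
ft_force: [0.2, 1.1, -0.9]
finger_gap: 0.0219
t: 4.05
ee_pos: [0.5879, -0.2747, 0.2841]
tcp_rot: [0.003, 0.719, 0.695, 0.0]
ft_force: [0.1, -0.1, -1.7]
finger_gap: 0.0218
```

```bash
python3 -c "
from h import *
o=observe();print(yaw(o),o['ee_pos'],R_tool(o)[:,2],delta([.433,-.0218,.24]))"
```

```text
-1.974502069831558 [ 0.5879284  -0.27472308  0.28414181] [ 0.00393144 -0.00356743 -0.99998591] [ 0.2476 -0.1637  0.0426]
```

```bash
python3 -m inch '[{"grip":0,"dx":0.03,"dy":-0.02,"dz":0,"roll":10},{"grip":0,"dx":0.06,"dy":-0.04,"dz":0,"roll":20},{"grip":0,"dx":0.09,"dy":-0.07,"dz":0,"roll":30},{"grip":0,"dx":0.12,"dy":-0.1,"dz":0,"roll":40},{"grip":0,"dx":0.15,"dy":-0.13,"dz":0,"roll":50},{"grip":0,"dx":0.18,"dy":-0.15,"dz":0.01,"roll":60},{"grip":0,"dx":0.21,"dy":-0.1637,"dz":0.02,"roll":70},{"grip":0,"dx":0.235,"dy":-0.1637,"dz":0.03,"roll":80},{"grip":0,"dx":0.2476,"dy":-0.1637,"dz":0.042,"roll":82},{"grip":0,"dx":0.2476,"dy":-0.1637,"dz":0.042,"roll":82},{"grip":0,"dx":0.2476,"dy":-0.1637,"dz":0.042,"roll":82}]' 25 && python3 - <<'E'
from h import *
o=observe(); print(yaw(o),o['ee_pos'],R_tool(o)[:,2])
a=camera('scene'); b=camera('side')
ca=proj('scene',[.5,-.015,.13]); cb=proj('side',[.5,-.015,.13])
def crop(im,c): 
    x,y=int(c[0])-60,int(c[1])-75; return cv2.resize(im[max(y,0):y+150,x:x+130],(390,450),interpolation=3),(x,max(y,0))
A,oa=crop(a,ca);B,ob=crop(b,cb); print(oa,ob)
cv2.imwrite('pics/d_scene.png',a);cv2.imwrite('pics/d_side.png',b)
cv2.imwrite('pics/d.png',np.hstack([A,B]))
for n in('scene','side'):
  for k,X in dict(tip=[.4725,-.0174,.179],seat=[.5172,-.0127,.163],post=[.562,-.008,.16],foot=[.562,-.008,.012],grip=list(o['ee_pos'])).items():
    off=oa if n=='scene' else ob
    print(n,k,(proj(n,X)-off)*3+([390,0] if n=='side' else [0,0]))
E
```

```text
t: 5.42
ee_pos: [0.4329, -0.0221, 0.2405]
tcp_rot: [0.002, 0.999, 0.053, 0.002]
ft_force: [-0.1, 0.1, -1.2]
finger_gap: 0.0219
-83.95434700013082 [ 0.43294699 -0.02212582  0.24045386] [ 0.00351385 -0.00364181 -0.99998719]
(195, 113) (183, 114)
scene tip [154.29764651 169.43736066]
scene seat [198.04082051 197.99883897]
scene post [243.02587313 214.26466729]
scene foot [240.08466267 352.63656049]
scene grip [114.16700923  96.76920507]
side tip [539.63356876 193.88087757]
side seat [593.03204514 199.9654667 ]
side post [645.50723995 196.02396264]
side foot [639.75918067 298.98659197]
side grip [488.01590563 149.96086608]
```

View pics/d.png

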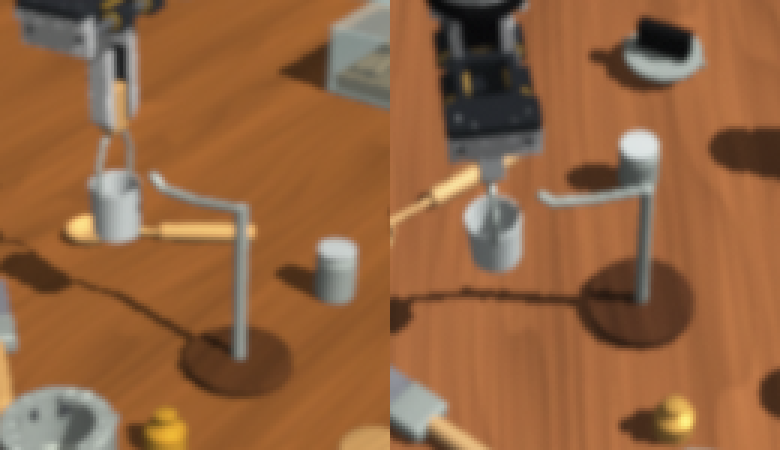

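```bash
python3 -c "
from h import *
o=observe();print(delta([.433,-.0218,.23]),delta([.5172,-.0127,.23]),delta([.5172,-.0127,.202]))
print(proj('scene',[.59,.3,.04]))
"
```

```text
[-0.0002 -0.0006  0.0109] [ 0.0845 -0.0009  0.0113] [ 0.0844 -0.001   0.0393]
[338.5283045  179.90986979]
```

```bash
python3 -m inch '[{"grip":0,"dx":0.02,"dy":-0.0009,"dz":0.008,"roll":0},{"grip":0,"dx":0.045,"dy":-0.0009,"dz":0.0105,"roll":0},{"grip":0,"dx":0.07,"dy":-0.0009,"dz":0.011,"roll":0},{"grip":0,"dx":0.0845,"dy":-0.0009,"dz":0.0113,"roll":0},{"grip":0,"dx":0.0845,"dy":-0.001,"dz":0.0113,"roll":0},{"grip":0,"dx":0.0845,"dy":-0.001,"dz":0.025,"roll":0},{"grip":0,"dx":0.0845,"dy":-0.001,"dz":0.038,"roll":0},{"grip":0,"dx":0.0845,"dy":-0.001,"dz":0.038,"roll":0}]' 25; python3 - <<'E'
from h import *
o=observe(); print(o['ee_pos'])
a=camera('scene'); b=camera('side')
def crop(im,x,y): return cv2.resize(im[y:y+110,x:x+95],(390,450),interpolation=3)
cv2.imwrite('pics/e.png',np.hstack([crop(a,210,135),crop(b,215,135)]))
E
```

```text
t: 6.52
ee_pos: [0.5158, -0.0125, 0.2013]
tcp_rot: [0.002, 0.999, 0.052, 0.0]
ft_force: [-0.3, -0.3, -1.5]
finger_gap: 0.022
[ 0.51582079 -0.01245707  0.20129314]
```

View pics/e.png

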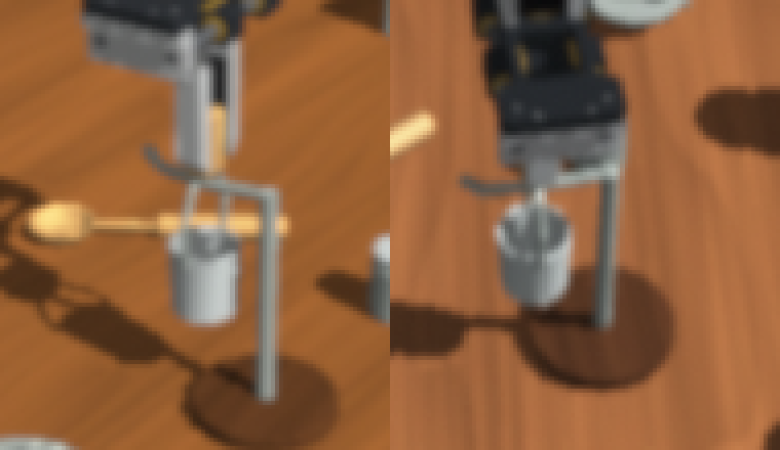

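```bash
python3 -m inch '[{"grip":0,"dx":0,"dy":0,"dz":0.002,"roll":0},{"grip":0,"dx":0,"dy":0,"dz":0.004,"roll":0},{"grip":0,"dx":0,"dy":0,"dz":0.004,"roll":0}]' 25
```

```text
t: 7.0
ee_pos: [0.517, -0.0127, 0.1989]
tcp_rot: [0.002, 0.999, 0.052, 0.002]
ft_force: [-0.6, 0.1, -1.2]
finger_gap: 0.0221
```

```bash
python3 -m inch '[{"grip":0,"dx":0,"dy":0,"dz":0.003,"roll":0},{"grip":0,"dx":0,"dy":0,"dz":0.003,"roll":0}]' 15
```

```text
t: 7.25
ee_pos: [0.5177, -0.0129, 0.1978]
tcp_rot: [0.002, 0.999, 0.052, 0.003]
ft_force: [-2.4, 0.6, 8.5]
finger_gap: 0.0218
```

```bash
python3 -m inch '[{"grip":0,"dx":0,"dy":0,"dz":0.0,"roll":0},{"grip":0.2,"dx":0,"dy":0,"dz":-0.0005,"roll":0},{"grip":0.3,"dx":0,"dy":0,"dz":-0.0005,"roll":0},{"grip":0.45,"dx":0,"dy":0,"dz":-0.0005,"roll":0},{"grip":0.5,"dx":0,"dy":0,"dz":-0.0005,"roll":0},{"grip":0.5,"dx":0,"dy":0,"dz":-0.0005,"roll":0},{"grip":0.5,"dx":0,"dy":0,"dz":-0.02,"roll":0},{"grip":0.5,"dx":0,"dy":0,"dz":-0.05,"roll":0},{"grip":0.5,"dx":0,"dy":0,"dz":-0.1,"roll":0},{"grip":0.5,"dx":0,"dy":0,"dz":-0.12,"roll":0}]' 10; python3 - <<'E'
from h import *
o=observe(); print(o['ee_pos'],yaw(o),o['joints'])
a=camera('scene'); b=camera('side')
for n in('scene','side'):
  for t in ('lid','cup'): print(n,t,[(np.round(r['centre']),round(r['confidence'],2)) for r in recognise(t,n)])
cv2.imwrite('pics/f_side.png',b); cv2.imwrite('pics/f_scene.png',a)
print(delta([.59,.22,.30]))
E
```

```text
t: 8.5
ee_pos: [0.5181, -0.0126, 0.321]
tcp_rot: [0.003, 0.999, 0.052, 0.005]
ft_force: [0.8, -0.1, -1.4]
finger_gap: 0.0469
[ 0.51809232 -0.01264343  0.32101204] -83.99425232943643 [-0.2418437  -0.1405257   1.78898761 -0.00309692  1.48192122  1.22435829]
scene lid [(array([343., 188.]), 0.94), (array([251., 257.]), 0.22)]
scene cup [(array([257., 197.]), 0.73)]
side lid [(array([279., 132.]), 0.77)]
side cup [(array([250., 192.]), 0.57), (array([263., 214.]), 0.28)]
[ 0.0977 -0.2233  0.0146]
```

```bash
python3 -c "
from tri import *
print(tri(ray('scene',(343,188)),ray('side',(279,132))),delta([.53,.30,.25]),proj('scene',[.517,-.013,.09]),proj('side',[.517,-.013,.09]))"
```

```text
(array([0.6211, 0.281 , 0.036 ]), 0.0128) [ 0.0464 -0.3093  0.0642] [260.87421781 202.34383664] [250.41909915 198.52244055]
```

```bash
python3 -m inch '[{"grip":1,"dx":0.01,"dy":-0.06,"dz":0,"roll":0},{"grip":1,"dx":0.02,"dy":-0.12,"dz":0.02,"roll":0},{"grip":1,"dx":0.03,"dy":-0.18,"dz":0.04,"roll":0},{"grip":1,"dx":0.046,"dy":-0.24,"dz":0.06,"roll":0},{"grip":1,"dx":0.046,"dy":-0.295,"dz":0.064,"roll":0},{"grip":1,"dx":0.046,"dy":-0.295,"dz":0.064,"roll":0},{"grip":1,"dx":0.046,"dy":-0.295,"dz":0.064,"roll":0}]' && 
python3 - <<'E'
from h import *
o=observe(); im=camera('wrist'); np.save('o2.npy',o,allow_pickle=True); s=camera('side'); sc=camera('scene')
cv2.imwrite('pics/g.png',im); print(o['ee_pos'],yaw(o),o['joints'])
L=recognise('lid','wrist'); print(L)
p=proj('wrist',[.612,.293,.04],o) if not L else np.array(L[0]['centre'])
x,y=max(int(p[0])-65,0),max(int(p[1])-75,0); print(x,y)
A=cv2.resize(im[y:y+150,x:x+130],(520,600),interpolation=3)
B=cv2.resize(s[150:250,215:308],(279,300),interpolation=3); C=cv2.resize(sc[150:250,215:308],(279,300),interpolation=3)
cv2.imwrite('pics/g2.png',np.hstack([A,np.vstack([B,C])]))
E
```

```text
t: 9.68
ee_pos: [0.5306, 0.2853, 0.2488]
tcp_rot: [0.002, 0.999, 0.052, -0.001]
ft_force: [0.1, 0.1, 0.1]
finger_gap: 0.0942
[0.53059636 0.28530897 0.24884596] -83.98236655382757 [ 0.30718104  0.11966791  1.66131647 -0.00429494  1.3627709   1.77384432]
[{'centre': [244.3, 110.7], 'confidence': 0.85}]
179 35
```

View pics/g2.png

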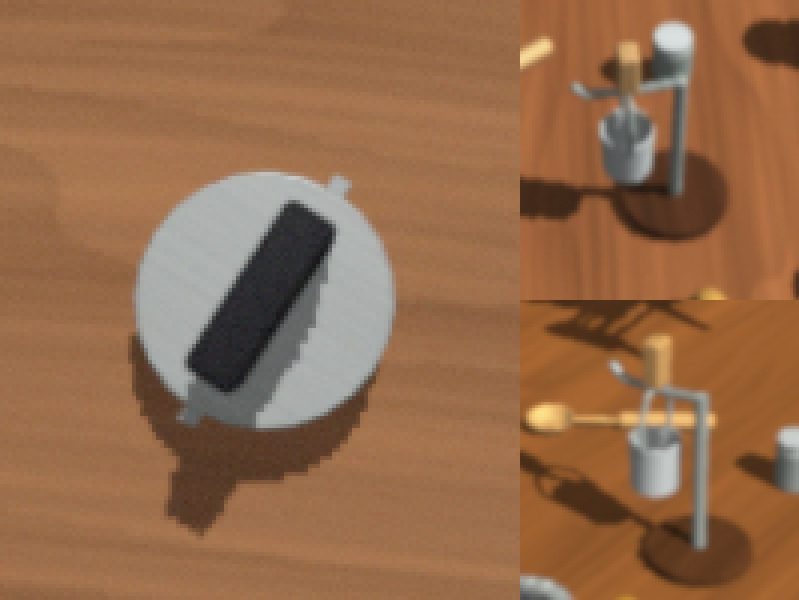

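```bash
python3 - <<'E'
from h import *
o=np.load('o2.npy',allow_pickle=True).item()
C=lambda p:(179+p[0]/4,35+p[1]/4)
W=lambda p,z:atz('wrist',C(p),z,o)
def ang(a,b,z):
    A,B=W(a,z)[:2],W(b,z)[:2]; d=A-B; return np.round(np.degrees(np.arctan2(d[1],d[0])),1),np.round((A+B)/2,4),np.round(np.hypot(*d),4)
print('nibs',ang((342,183),(188,416),.019)); print('bar',ang((314,216),(208,377),.056)); print('side',ang((293,200),(188,362),.056),ang((335,232),(228,392),.056))
print('disc',[np.round(W(p,.022),4) for p in ((135,300),(395,300),(265,171),(265,430))])
T=[.6118,.2872,.055]
E
```

```text
nibs (np.float64(-27.4), array([0.6105, 0.307 ]), np.float64(0.0908))
bar (np.float64(-27.3), array([0.61  , 0.3068]), np.float64(0.0565))
side (np.float64(-26.9), array([0.614 , 0.3132]), np.float64(0.0566)) (np.float64(-27.6), array([0.6061, 0.3004]), np.float64(0.0565))
disc [array([0.6063, 0.3483, 0.022 ]), array([0.6145, 0.2654, 0.022 ]), array([0.6518, 0.311 , 0.022 ]), array([0.5682, 0.3024, 0.022 ])]
```

```bash
python3 -c "
from h import *
print(delta([.6103,.3069,.12]))"; python3 -m inch '[{"grip":1,"dx":0,"dy":0,"dz":0,"roll":-10.5},{"grip":1,"dx":0.02,"dy":0,"dz":0,"roll":-21},{"grip":1,"dx":0.04,"dy":0,"dz":0,"roll":-31.5},{"grip":1,"dx":0.06,"dy":0,"dz":0,"roll":-42},{"grip":1,"dx":0.07,"dy":-0.01,"dz":0,"roll":-52.5},{"grip":1,"dx":0.07,"dy":-0.02,"dz":0,"roll":-63},{"grip":1,"dx":0.07,"dy":-0.02,"dz":0.02,"roll":-73.5},{"grip":1,"dx":0.07,"dy":-0.02,"dz":0.03,"roll":-84},{"grip":1,"dx":0.07,"dy":-0.02,"dz":0.04,"roll":-94.5},{"grip":1,"dx":0.07,"dy":-0.02,"dz":0.05,"roll":-105},{"grip":1,"dx":0.07,"dy":-0.02,"dz":0.06,"roll":-115.5},{"grip":1,"dx":0.07,"dy":-0.02,"dz":0.06,"roll":-126}]'; python3 -c "
from h import *
o=observe();print(yaw(o),o['joints'],delta([.6103,.3069,.12]),delta([.6103,.3069,.05]))"
```

```text
[ 0.0805 -0.0147  0.1304]
t: 11.38
ee_pos: [0.5991, 0.3099, 0.1895]
tcp_rot: [0.001, 0.406, 0.914, -0.002]
ft_force: [-0.2, 0.8, 0.5]
finger_gap: 0.0937
42.1308099579345 [ 0.31120076  0.3346425   1.51933668 -0.00412782  1.28884168 -0.42297393] [-0.0095  0.0065  0.0695] [-0.0093  0.0067  0.1395]
```

```bash
python3 -m inch '[{"grip":1,"dx":-0.0095,"dy":0.0065,"dz":0.03,"roll":-10.5},{"grip":1,"dx":-0.0095,"dy":0.0065,"dz":0.05,"roll":-20.6},{"grip":1,"dx":-0.0095,"dy":0.0065,"dz":0.08,"roll":-20.6},{"grip":1,"dx":-0.0095,"dy":0.0065,"dz":0.08,"roll":-20.6}]'; python3 -c "
from h import *
o=observe();print(yaw(o),delta([.6103,.3069,.05]))"
```

```text
t: 11.88
ee_pos: [0.6088, 0.3052, 0.1069]
tcp_rot: [-0.002, 0.237, 0.972, -0.003]
ft_force: [-0.1, 0.1, 0.3]
finger_gap: 0.094
62.63654768425896 [-0.0006  0.0026  0.0569]
```

```bash
python3 -m inch '[{"grip":1,"dx":-0.0006,"dy":0.0026,"dz":0.04,"roll":0},{"grip":0.6,"dx":-0.0006,"dy":0.0026,"dz":0.0565,"roll":0},{"grip":0.3,"dx":-0.0006,"dy":0.0026,"dz":0.0565,"roll":0},{"grip":0.2,"dx":-0.0006,"dy":0.0026,"dz":0.0565,"roll":0},{"grip":0,"dx":-0.0006,"dy":0.0026,"dz":0.0565,"roll":0},{"grip":0,"dx":-0.0006,"dy":0.0026,"dz":0.0565,"roll":0},{"grip":0,"dx":-0.0006,"dy":0.0026,"dz":0.0565,"roll":0},{"grip":0,"dx":-0.0006,"dy":0.0026,"dz":0.0565,"roll":0},{"grip":0,"dx":-0.0006,"dy":0.0026,"dz":0.0565,"roll":0}]' 45; python3 -c "
from h import *
o=observe();print(yaw(o),delta([.6103,.3069,.05]))"
```

```text
t: 13.0
ee_pos: [0.6104, 0.3071, 0.0504]
tcp_rot: [-0.002, 0.237, 0.972, -0.003]
ft_force: [0.9, 2.4, 1.2]
finger_gap: 0.0181
62.633784890439955 [ 0.     -0.0002  0.0004]
```

```bash
python3 -c "
from h import *
for T in ([.6104,.3071,.32],[.64,.1,.32],[.66,-.12,.32],[.665,-.322,.30]): print(T,delta(T))"
```

```text
[0.6104, 0.3071, 0.32] [ 0.0005 -0.0018 -0.2696]
[0.64, 0.1, 0.32] [-0.121  -0.1722 -0.2686]
[0.66, -0.12, 0.32] [-0.2399 -0.3583 -0.2675]
[0.665, -0.322, 0.3] [-0.3372 -0.5353 -0.2464]
```

```bash
python3 -m inch '[{"grip":0,"dx":0,"dy":0,"dz":-0.03,"roll":0},{"grip":0,"dx":0,"dy":0,"dz":-0.08,"roll":0},{"grip":0,"dx":0,"dy":-0.002,"dz":-0.14,"roll":0},{"grip":0,"dx":0,"dy":-0.002,"dz":-0.2,"roll":0},{"grip":0,"dx":0,"dy":-0.002,"dz":-0.25,"roll":0},{"grip":0,"dx":-0.03,"dy":-0.04,"dz":-0.268,"roll":0},{"grip":0,"dx":-0.06,"dy":-0.086,"dz":-0.268,"roll":0},{"grip":0,"dx":-0.09,"dy":-0.13,"dz":-0.268,"roll":0},{"grip":0,"dx":-0.121,"dy":-0.172,"dz":-0.268,"roll":0},{"grip":0,"dx":-0.121,"dy":-0.172,"dz":-0.268,"roll":0}]' 45; python3 -c "
from h import *
o=observe()
for T in ([.66,-.12,.32],[.665,-.322,.30]): print(T,delta(T))"
```

```text
t: 14.25
ee_pos: [0.6402, 0.0968, 0.3186]
tcp_rot: [-0.002, 0.239, 0.971, -0.004]
ft_force: [-0.7, -0.2, -2.8]
finger_gap: 0.0179
[0.66, -0.12, 0.32] [-0.1182 -0.1829 -0.0003]
[0.665, -0.322, 0.3] [-0.2164 -0.3593  0.0209]
```

```bash
python3 -m inch '[{"grip":0,"dx":-0.024,"dy":-0.038,"dz":0,"roll":0},{"grip":0,"dx":-0.054,"dy":-0.084,"dz":0,"roll":0},{"grip":0,"dx":-0.084,"dy":-0.13,"dz":0,"roll":0},{"grip":0,"dx":-0.118,"dy":-0.182,"dz":0,"roll":0},{"grip":0,"dx":-0.142,"dy":-0.226,"dz":0.005,"roll":0},{"grip":0,"dx":-0.166,"dy":-0.27,"dz":0.01,"roll":0},{"grip":0,"dx":-0.19,"dy":-0.314,"dz":0.015,"roll":0},{"grip":0,"dx":-0.216,"dy":-0.359,"dz":0.02,"roll":0},{"grip":0,"dx":-0.216,"dy":-0.359,"dz":0.02,"roll":0},{"grip":0,"dx":-0.216,"dy":-0.359,"dz":0.02,"roll":0}]' 45;  python3 - <<'E'
from h import *
o=observe(); im=camera('wrist'); np.save('o3.npy',o,allow_pickle=True)
cv2.imwrite('pics/k.png',im); print(o['ee_pos'],yaw(o),o['joints'])
p=proj('wrist',[.5855,-.278,.12],o); x,y=max(int(p[0])-70,0),max(int(p[1])-60,0); print(p,x,y)
cv2.imwrite('pics/k2.png',cv2.resize(im[y:y+120,x:x+150],(750,600),interpolation=3))
for k in range(2): print(k, (proj('wrist',np.array([.5855,-.278,.12])+(1-2*k)*.036*np.array([np.cos(-.66),np.sin(-.66),0]),o)-[x,y])*5)
E
```

```text
t: 15.5
ee_pos: [0.6651, -0.3203, 0.3002]
tcp_rot: [-0.003, 0.239, 0.971, -0.003]
ft_force: [0.3, 0.3, -0.9]
finger_gap: 0.0177
[ 0.66506643 -0.32030215  0.30022903] 62.3953591984768 [-0.59927533  0.40873275  1.22255175 -0.00761194  1.51328027 -1.6878171 ]
[258.55271629 100.70849394] 188 40
0 [324.48619504 459.52584347]
1 [381.16433595 149.87821601]
```

View pics/k2.png

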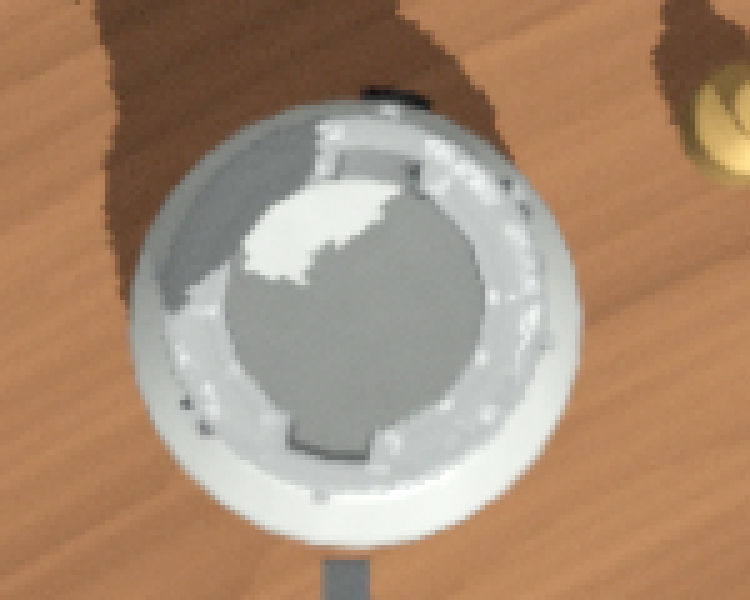

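```bash
python3 - <<'E'
from h import *
o=np.load('o3.npy',allow_pickle=True).item()
C=lambda p:(188+p[0]/5,40+p[1]/5)
def ang(a,b,z):
    A,B=[atz('wrist',C(p),z,o)[:2] for p in (a,b)]; d=A-B; return np.round(np.degrees(np.arctan2(d[1],d[0])),1),np.round((A+B)/2,4),np.round(np.hypot(*d),4)
print('slots',ang((331,452),(378,158),.12)); print('ribs',ang((320,497),(390,110),.115)); print('pulse',ang((515,195),(195,417),.115)); print('lock',ang((175,313),(547,340),.115))
print('base',ang((131,320),(581,320),.07),ang((355,98),(355,546),.07))
T=[.5855,-.278]
for z in (.24,.175): print(z,delta([*T,z]))
E
```

```text
slots (np.float64(-36.5), array([ 0.5858, -0.2777]), np.float64(0.0681))
ribs (np.float64(-37.7), array([ 0.585 , -0.2772]), np.float64(0.0915))
pulse (np.float64(97.6), array([ 0.5854, -0.2775]), np.float64(0.0896))
lock (np.float64(-121.7), array([ 0.5903, -0.2784]), np.float64(0.0853))
base (np.float64(-117.6), array([ 0.5858, -0.2773]), np.float64(0.1166)) (np.float64(152.4), array([ 0.5865, -0.2779]), np.float64(0.118))
0.24 [0.0899 0.0007 0.061 ]
0.175 [0.0897 0.0012 0.126 ]
```

```bash
python3 -m inch '[{"grip":0,"dx":0.04,"dy":0.0007,"dz":0.02,"roll":5},{"grip":0,"dx":0.08,"dy":0.0007,"dz":0.05,"roll":9.9},{"grip":0,"dx":0.0899,"dy":0.0007,"dz":0.08,"roll":9.9},{"grip":0,"dx":0.0898,"dy":0.001,"dz":0.1,"roll":9.9},{"grip":0,"dx":0.0898,"dy":0.001,"dz":0.1,"roll":9.9},{"grip":0,"dx":0.0898,"dy":0.001,"dz":0.1,"roll":9.9}]' 45; python3 -c "
from h import *
o=observe();print(yaw(o)-90,o['ft_force'],o['wrist_torque'],R_tool(o)[:,2],delta([.5855,-.2777,.176]),delta([.5855,-.2777,.154]))"
```

```text
t: 16.3
ee_pos: [0.5867, -0.2783, 0.2025]
tcp_rot: [-0.001, 0.321, 0.947, -0.004]
ft_force: [0.4, -0.3, -0.9]
finger_gap: 0.0176
-37.42887848370201 [ 0.43285981 -0.25410961 -0.910927  ] [ 0.03656042 -0.0275286   0.00956383] [-0.00412568 -0.00651623 -0.99997026] [ 0.0014 -0.0001  0.0265] [0.0014 0.0001 0.0485]
```

```bash
python3 -m inch '[{"grip":0,"dx":0.0014,"dy":0,"dz":0.015,"roll":0},{"grip":0,"dx":0.0014,"dy":0,"dz":0.025,"roll":0},{"grip":0,"dx":0.0014,"dy":0,"dz":0.031,"roll":0},{"grip":0,"dx":0.0014,"dy":0,"dz":0.036,"roll":0},{"grip":0,"dx":0.0014,"dy":0,"dz":0.036,"roll":0}]' 45; python3 -c "
from h import *
o=observe();print(yaw(o)-90,o['ft_force'],o['wrist_torque'],delta([.5855,-.2777,.154]))"
```

```text
t: 16.92
ee_pos: [0.5853, -0.2776, 0.166]
tcp_rot: [-0.001, 0.321, 0.947, -0.004]
ft_force: [0.1, 0.1, -2.0]
finger_gap: 0.018
-37.43250458560272 [ 0.1027116   0.05032063 -2.02538725] [ 0.05929662 -0.04376355  0.0011244 ] [-0.0002  0.0002  0.012 ]
```

4.4 mm below the rim with no contact: the lugs are entering the slots.

```bash
python3 -m inch '[{"grip":0,"dx":0,"dy":0,"dz":0.004,"roll":0},{"grip":0,"dx":0,"dy":0,"dz":0.008,"roll":0},{"grip":0,"dx":0,"dy":0,"dz":0.011,"roll":0},{"grip":0,"dx":0,"dy":0,"dz":0.012,"roll":0},{"grip":0,"dx":0,"dy":0,"dz":0.012,"roll":0}]' 45; python3 -c "
from h import *
o=observe();print(yaw(o)-90,o['ft_force'],o['wrist_torque'],delta([.5855,-.2777,.154]))"
```

```text
t: 17.55
ee_pos: [0.5853, -0.2777, 0.1545]
tcp_rot: [-0.001, 0.321, 0.947, -0.004]
ft_force: [-1.4, 0.6, 1.6]
finger_gap: 0.0179
-37.4249244475924 [-1.43391221  0.57953248  1.56322853] [0.22719818 0.21226436 0.03909765] [-0.0002  0.0002  0.0005]
```

```bash
python3 -m inch '[{"grip":0,"dx":0,"dy":0,"dz":0.0005,"roll":0},{"grip":0,"dx":0,"dy":0,"dz":0.0005,"roll":6},{"grip":0,"dx":0,"dy":0,"dz":0.0005,"roll":13},{"grip":0,"dx":0,"dy":0,"dz":0.0005,"roll":20},{"grip":0,"dx":0,"dy":0,"dz":0.0005,"roll":27},{"grip":0,"dx":0,"dy":0,"dz":0.0005,"roll":33},{"grip":0,"dx":0,"dy":0,"dz":0.0005,"roll":35},{"grip":0,"dx":0,"dy":0,"dz":0.0005,"roll":35}]' 60; python3 -c "
from h import *
o=observe();print(yaw(o)-90,o['ft_force'],o['wrist_torque'],delta([.5855,-.2777,.154]),o['finger_gap'])"
```

```text
t: 18.55
ee_pos: [0.5849, -0.2779, 0.1545]
tcp_rot: [-0.0, 0.59, 0.807, -0.004]
ft_force: [-4.7, 0.6, 4.7]
finger_gap: 0.0174
-72.37620176175473 [-4.65170985  0.64771156  4.67867611] [0.35081802 0.99032946 0.147994  ] [0.     0.0007 0.0005] 0.017428526933071682
```

```bash
python3 -m inch '[{"grip":0,"dx":0,"dy":0.0005,"dz":0,"roll":5},{"grip":0,"dx":0,"dy":0.0005,"dz":0,"roll":9},{"grip":0,"dx":0,"dy":0.0005,"dz":0,"roll":10.2},{"grip":0,"dx":0,"dy":0.0005,"dz":0,"roll":10.2},{"grip":0,"dx":0,"dy":0.0005,"dz":0,"roll":10.2}]' 60; python3 - <<'E'
from h import *
o=observe();print(yaw(o)-90,o['ft_force'],o['wrist_torque'],o['ee_pos'],o['finger_gap'])
w=camera('wrist'); s=camera('side'); sc=camera('scene'); np.save('o4.npy',o,allow_pickle=True); cv2.imwrite('pics/m_w.png',w)
cv2.imwrite('pics/m_s.png',s); cv2.imwrite('pics/m_sc.png',sc)
A=cv2.resize(w,(512,384)); r=lambda im,x,y:cv2.resize(im[y:y+110,x:x+110],(288,288),interpolation=3)
B=np.vstack([r(s,230,215),r(sc,160,205)]); D=np.vstack([cv2.resize(w,(512,384)),np.zeros((192,512,3),np.uint8)])
D[384:,:192]=cv2.resize(s[150:250,215:315],(192,192)); D[384:,192:384]=cv2.resize(sc[150:250,215:315],(192,192))
cv2.imwrite('pics/m.png',np.hstack([D,B]))
E
```

```text
t: 19.18
ee_pos: [0.5847, -0.2778, 0.1546]
tcp_rot: [-0.001, 0.659, 0.752, -0.005]
ft_force: [-4.3, 0.8, 3.8]
finger_gap: 0.0172
-82.51100047943775 [-4.28121331  0.84160568  3.84120133] [0.2813423  0.98308219 0.17521639] [ 0.58474885 -0.27784248  0.15459252] 0.017216193246133108
```

View pics/m.png

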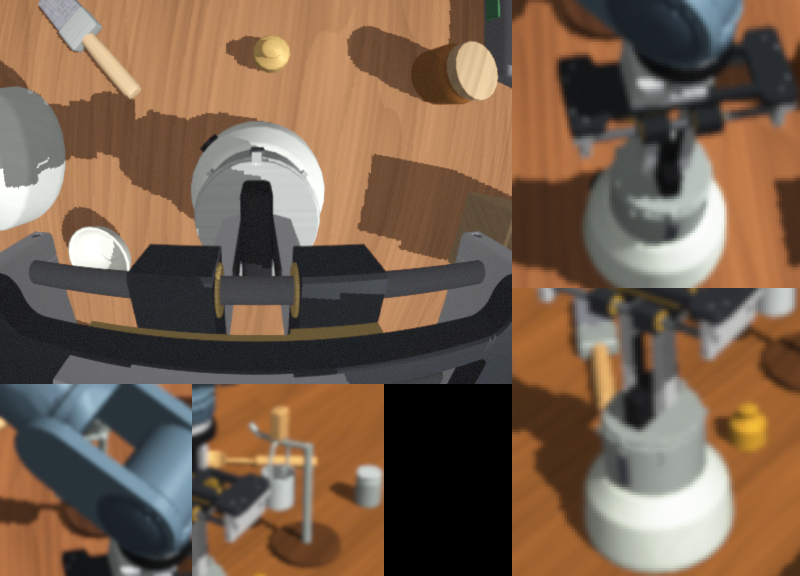

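```bash
python3 - <<'E'
from h import *
o=np.load('o4.npy',allow_pickle=True).item(); c=np.array([.5855,-.2777])
for z in (.123,.12):
  d=atz('wrist',(257,156),z,o)[:2]-c; print(np.hypot(*d),np.degrees(np.arctan2(d[1],d[0])))
d=atz('wrist',(257,186),.16,o)[:2]-c; print('bar end',np.hypot(*d),np.degrees(np.arctan2(d[1],d[0])))
cv2.imwrite('pics/n.png',cv2.resize(cv2.imread('pics/m_w.png')[120:220,190:325],(810,600)[:2] if 0 else (800,592),interpolation=3))
E
```

```text
0.04440143896973885 97.98115087252643
0.04402130463661969 98.01423727908401
bar end 0.03335126180248074 97.68173893784477
```

View pics/n.png

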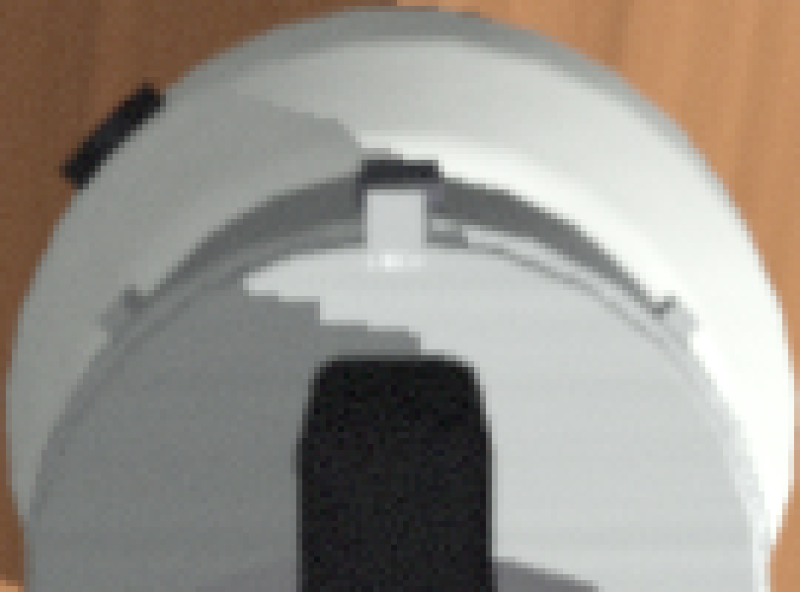

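```bash
python3 -c "
from rig import *
print(close_job())"
```

```text
the job is handed in; nothing more can be done
None
```

The cup is hanging on the hook and the lid is held at pulse. I handed the job in at about 19 s, with the arm still gripping the lid at 60 N.

- **Cup:** I lifted it out of the smaller mill, hung it by its arch and let go. The last scene picture still shows it on the hook. In that last side picture the arm hides it.
- **Lid:** I set it into the slots without resistance. The hand stopped at 154.5 mm, where 154.4 mm was expected for a fully seated lid. I then turned it 45° clockwise and never past that, so it stayed clear of the lock catch.
- **Last checks:** The lid's nib was at 97.8°, against 97.5° for the pulse mark, and it sits centred over the dark bar in the wrist view. The torque on the wrist was about 0.175 N m, a little above the stated spring value. The sideways force was about 4 N.

One early move was refused as "invalid input" and worked once I gave every field. No check failed or disagreed, and I did not disturb any of the other things on the counter.

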